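Unlatch the switch box cover

TASK

The switch box on the bench has to be opened so that its fuse can be reached: squeeze the cover's spring tab in towards the fixed lug just far enough for the catch to let go, lift the cover straight off, and set it down gently, right way up and squarely across the two battens of the wooden rest. The catch holds if the tab is pressed too little or too far, and how far is right has to be found by feel: do not wrench the cover or push it hard against the box in any direction, and do not crush the tab. Leave the small things lying round about where they are.

Things in the scene. Friction and masses are not known exactly. Their poses are not given: they have to be found in the camera images.
- cover: loose aluminium cover lying on the box, plate 120 (x) x 90 (y) x 4 mm, 0.12 to 0.23 kg. Origin: centre of the plate's underside; z up, yaw as the box. On it stand in line along its y: the lug (-y), a 20 mm high bridge (middle), the tab (+y). Pinch from above between lug and tab, 50 mm apart over all at rest. Four locating pegs below (6 mm long, x +-50.5, y +-35.5 mm) have 1.5 mm play in the box.
- cover_lug (a point): fixed lug of the cover, 32 wide (x) x 8 mm thick, from the plate's top (4 mm above the cover's origin) to 30 mm above the origin. The point is the middle of its outer face, which looks to the cover's -y: 25 mm from the cover's centre, 17.5 mm above its origin.
- tab: dark steel spring tab of the cover, paddle 26 wide (x) x 25 high x 5 mm, 5 to 30 mm above the cover's origin. Origin: centre of the paddle (y +22.5, z +17.5 mm in the cover's frame at rest), its outer face at y +25 mm. It slides towards the lug (cover's -y) by up to 9 mm to a stop; pressing takes about 6 N to begin plus 1.2 N per mm.
- catch (a point): T-shaped catch under the cover that moves with the tab (10 x 18 x 5 mm; point: its centre, 16.5 mm below the cover's origin; bottom 19 mm below). A hidden strike in the box holds it except in a 2.4 mm wide band of tab travel, whose middle lies 3.2 to 7.8 mm in, different in each box. Outside the band the cover rises 1 mm, then holds fast; inside it lifts off and is clear after 11 mm.
- housing: switch box, grey plastic, fixed to the bench, 120 (x) x 90 (y) x 50 mm with 5 mm walls, screw feet and a black gland at its +x end. Origin: centre of its underside; the cover lies on its rim, 50 mm up. The box and its catch bear about 20 N from the cover safely, up, down or sideways; a squeeze that is off centre or drags downward soon exceeds that.
- rest: wooden rest, fixed: plywood board 130 (x) x 110 (y) x 6 mm with two battens along its x (70 x 16 x 24 mm, centre lines at y = +-30 mm), their tops 30 mm above the origin, which is the centre of the underside. The cover is to lie on the battens' tops, centred over the rest, its x along the battens (either way round), so that the catch hangs between the battens and the pegs hang beyond their ends.
- sample_tile_c (a point): bystander: red granite sample tile 56 x 56 x 10 mm lying on the bench; the point is its centre
- felt_wheel_c (a point): bystander: felt polishing wheel, 60 mm across, 25 mm high; the point is its centre
- pin_spanner_c (a point): bystander: two-pin spanner 42 x 165 x 11 mm lying flat; the point is its centre

How it is judged (in metres and radians):
On the way:
1. the cover has come off the box: at least 40 mm above its seat, still level (z of cover in the frame of housing above 0.09 m and angle between cover's own z axis and vertical below 0.35 rad), for 0.1 s.
At the end, for the whole second after the job is handed in: the cover lies still on both battens of the rest, right way up: its centre within 20 mm of the rest's centre in plan, its underside 30 mm (+-4) above the rest's, within 0.08 rad of level, its x along the battens within 0.2 rad, and released (horizontal distance between cover and rest below 0.02 m and z of cover in the frame of rest between 0.026 and 0.034 m and angle between cover's own z axis and vertical below 0.08 rad and angle between the x axis of cover and the x axis of rest, either way round below 0.2 rad and linear speed of cover below 0.02 m/s); the robot touches nothing.
It fails at once if the cover is pressed, pulled or shoved against the box with more than 25 N (contact force between cover and housing above 25 N).
It fails at once if the tab is squeezed with more than 30 N (contact force between the fingers and tab above 30 N).
It fails at once if the cover is banged down on the rest with more than 40 N (contact force between cover and rest above 40 N).
It fails at once if a bystander is moved by more than 20 mm (distance of any of sample_tile_c, felt_wheel_c, pin_spanner_c from where it was at the start of the episode above 0.02 m).
It also fails if it takes over 72 s, if anything falls off the work surface, if the arm or the gripper's body presses on something with over 40 N, if the wrist force passes 120 N, or if a joint passes its speed limit or range.

ROBOT

A 7-joint arm with a two-finger parallel gripper is mounted at the origin on a cart in front of the work surface, level with it; the furniture and walls round the work are solid. World frame = base frame: x ahead of the robot, y to its left, z up, the work surface at z = 0. Lengths are in m, angles in degrees, forces in N, time in s.
With the tool pointing down it reaches from about 0.425 to 0.925 m from the base axis. Payload 6.8 kg.
Tool frame: the origin (TCP) lies at the very end of the fingers, on their centre line; the grasp point (between the pads) lies 19 mm behind it; z points along the fingers, y is the line along which they close (so a half turn about z gives the same grasp; the last joint's range is limited). The gripper opens to 88 mm and grips with 3 to 60 N. Pads are 20 mm wide; open, the fingers measure 115 mm over their backs; the gripper's body (75 mm by 178 mm) begins 61 mm behind the grasp point.
Start: joints at [65.311, 27.33, 1.283, 89.118, -0.659, 63.558, -4.761], TCP at [0.214, -0.64, 0.223] pointing down, gripper open.
Joint ranges: [-169.35, 169.35], [-19.33, 120.38], [-80.79, 83.38], [13.8, 139.57], [-78.32, 258.32], [9.67, 109.79], [-169.56, 169.56]. Speed limits (degrees/s): [136.94, 136.94, 180, 180, 180, 180, 180].

INTERFACE

Orientations are given as a 3x3 rotation matrix whose columns are the frame's x, y, z axes.
In Python, from cell import bot gives the robot as it stands.
- The arm moves only by the tool step_arm, never from a script. Its argument "rows" is a list of rows, each a list of 3 entries, a list of its own where there are three numbers: the shift along the tool's x, y, z in m, then the turn, a rotation vector about the tool's x, y, z in degrees, then the finger opening in m, from 0 to 0.0878. In form: [[[x, y, z], [ax, ay, az], grip], ...]. A call has 1 to 8 rows; each row is the pose to reach, as a shift and turn from the pose commanded when the call began, along the tool's axes at that moment; what a row does not reach only later rows make up. A row lasts 1/8 s, in which the tool goes at most 62.5 mm and 10.7 degrees, less where a joint would pass 70% of its speed; a pose out of reach is approached as far as the arm can. A call with a gripper value outside its range is refused whole. The fingers move at their own pace and stop on an object; the grip force is fixed at half the most. Time passes only in rows, so rows that repeat a pose let the fingers close. It gives the time, the measured TCP pose, the force, the opening and the grip force at its end, in the units of the state.
- bot.read_state(): the state, without advancing time (a new reading comes with each control period).
- bot.capture(name): name is "scene" or "top" or "wrist"; returns the picture (420x560x3 uint8, red, green, blue); there is no depth.
- bot.calibration(name): a dict with "fx", "fy", "cx", "cy" (pixels), "rvec" (rotation vector, rad) and "tvec" (3), from world to camera coordinates, as OpenCV has them; the wrist camera has in their place "tool_from_camera" (4x4, takes a point from camera to tool coordinates, whose origin is the TCP and whose axes are the flange's). Camera axes: x right, y down, z forward; pixel columns grow to the right and rows downward; lengths in m; the calibration is good to about 2 mm. The wrist camera is an equidistant fisheye: a pixel r from the principal point sees the ray r / f radians off the axis. A picture is of the moment at which its call begins: read the wrist's pose just before it. calibration takes no time and is no camera call.
- bot.sign_off(): hands the job in; it is judged then, once.
Trained networks look in the newest picture that a camera, given by its name, has taken for a name from the list of things; names that differ only in an ending like _2 or _b are one class to them, and where a whole thing is asked for, a point or a joint stands for the part that bears it (a point fixed in the world has none). Each returns a list of dicts, best first, with "score" (0 to 1); they miss things now and then, are a little off and sometimes report something else, mostly with a low value. They report only what shows in the picture. A call takes as long as a camera call.
- bot.spot_in(camera, target): "position" ([row, column] in pixels, amid what is visible of it).
- bot.outline_of(camera, target): "pixels" (420x560 bool, what is visible of it) and "position" ([row, column] in pixels, amid what is visible of it).
The state is a dict: "t": time; "q": joint angles; "joint_velocities": joint speeds; "joint_torque": joint torques, N m; "tcp_pos": TCP position; "eef_rot": TCP orientation; "wrist_force": force on the tool from outside, world axes, zero at the start; "ft_torque": the same for the moment, N m; "finger_gap": opening from 0.0 (shut) to 1.0 (fully open); "finger_force": force on a finger pad.
Only numpy, scipy, OpenCV 4.12 (cv2) and the standard library are available. Lean on these libraries where they do the work, as an engineer would, in place of code of your own. Each camera call takes 0.05 s, during which the arm holds its last target. There are 200 camera calls.

## Working session

There is one attempt and no reset: what is moved stays moved. The work goes in short steps, Python scripts to look and compute and a tool call to move; the robot and the scene stay as the last step left them, time stands still between calls to the robot, and variables do not carry over. Pictures are saved under pics/ and viewed, at most 10 in all, crops included, and the job is handed in when it is done.

Besides the shell and the picture viewer there is one more tool, called after ">>>" as a command line: name --argument value ..., lists and objects as JSON in quotes. step_arm: Moves the arm, as the interface text tells. Its arguments: {"type":"object","properties":{"rows":{"type":"array"}},"required":["rows"]}

```bash
mkdir -p pics; ls; cat > h.py <<'E'
import numpy as np, cv2
from cell import bot
def cam(n):
    c=bot.calibration(n); K=np.array([[c['fx'],0,c['cx']],[0,c['fy'],c['cy']],[0,0,1.]])
    R,_=cv2.Rodrigues(np.array(c['rvec'],float)); return K,R,np.array(c['tvec'],float).ravel()
def ray(n,rc):
    K,R,t=cam(n); d=R.T@np.linalg.solve(K,[rc[1],rc[0],1.]); return -R.T@t,d
def atz(n,rc,z):
    o,d=ray(n,rc); return o+d*(z-o[2])/d[2]
def save(n,f):
    im=bot.capture(n); cv2.imwrite('pics/'+f,im[:,:,::-1]); return im
E
python3 - <<'E'
from h import *
for n in ('scene','top'):
    save(n,n+'0.png'); print(n, cam(n)[0].diagonal(), -cam(n)[1].T@cam(n)[2])
    for t,z in (('cover',.054),('tab',.08),('housing',.05),('rest',.03),('sample_tile_c',.01),('felt_wheel_c',.02),('pin_spanner_c',.01),('cover_lug',.08)):
        for d in bot.spot_in(n,t)[:2]:
            print(t,round(d['score'],2),np.round(d['position']),atz(n,d['position'],z).round(3))
s=bot.read_state(); print(s)
E
```

```text
pics
scene [386.1758073 386.1758073   1.       ] [ 0.0756416  -0.53824997  0.45986101]
cover 0.9 [204. 215.] [0.573 0.162 0.054]
housing 0.7 [221. 220.] [0.532 0.09  0.05 ]
rest 0.94 [282. 303.] [ 0.514 -0.174  0.03 ]
sample_tile_c 0.82 [275. 205.] [ 0.418 -0.006  0.01 ]
felt_wheel_c 0.92 [229. 285.] [ 0.645 -0.005  0.02 ]
pin_spanner_c 0.86 [250. 380.] [ 0.732 -0.202  0.01 ]
cover_lug 0.83 [206. 216.] [0.538 0.108 0.08 ]
cover_lug 0.34 [284. 302.] [ 0.458 -0.219  0.08 ]
top [406.10845903 406.10845903   1.        ] [ 0.51895347 -0.01709405  0.92751629]
cover 0.69 [213. 193.] [0.579 0.156 0.054]
housing 0.79 [214. 215.] [0.576 0.108 0.05 ]
rest 0.7 [231. 337.] [ 0.532 -0.157  0.03 ]
sample_tile_c 0.96 [278. 261.] [0.432 0.015 0.01 ]
felt_wheel_c 0.71 [174. 260.] [0.664 0.011 0.02 ]
pin_spanner_c 0.87 [136. 338.] [ 0.752 -0.171  0.01 ]
cover_lug 0.73 [211. 197.] [0.581 0.143 0.08 ]
{'t': 0.9, 'q': array([65.31210237, 27.32974129,  1.28349525, 89.11809033, -0.65869807,
       63.55645784, -4.76032798]), 'joint_velocities': array([ 0.0076608 ,  0.03520296,  0.03187371,  0.07691022,  0.05575535,
        0.03538344, -0.02757878]), 'joint_torque': array([ 2.34681522e-05, -5.82702935e+01,  1.53320253e+00, -2.72931844e+01,
       -5.43103984e-02,  9.98471864e-03,  4.48266917e-05]), 'tcp_pos': array([ 0.2141295 , -0.64016209,  0.22266624]), 'eef_rot': array([[ 9.48356923e-01,  3.17205212e-01,  3.03127835e-05],
       [ 3.17205213e-01, -9.48356922e-01, -4.54981634e-05],
       [ 1.43150835e-05,  5.27638711e-05, -9.99999999e-01]]), 'wrist_force': array([ 0.13429781, -0.16314896, -0.42312341]), 'ft_torque': array([0.03410803, 0.03865247, 0.04167399]), 'finger_force': 0.0, 'finger_gap': 1.0025260919702812}
```

```bash
python3 - <<'E'
import cv2
a=cv2.imread('pics/top0.png')[90:330,130:430]; cv2.imwrite('pics/topc.png',cv2.resize(a,(750,600),interpolation=cv2.INTER_CUBIC))
E
```

```text
(no output)
```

View pics/topc.png

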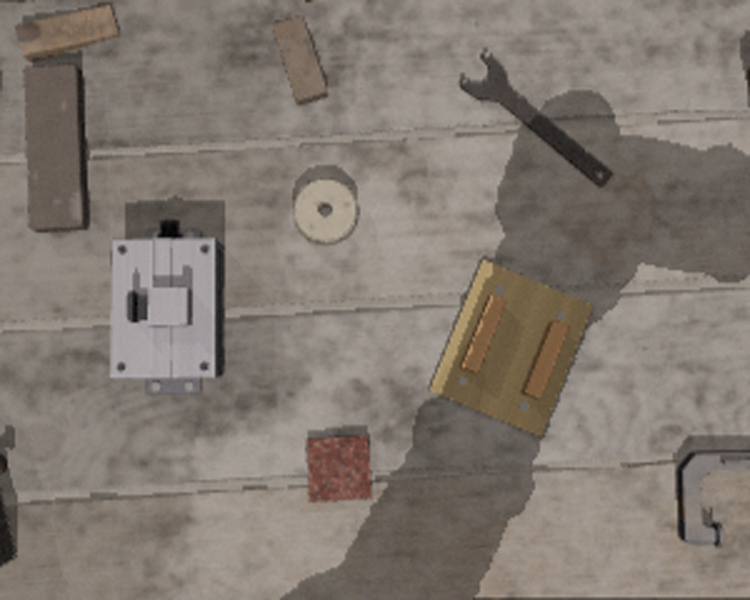

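View pics/scene0.png

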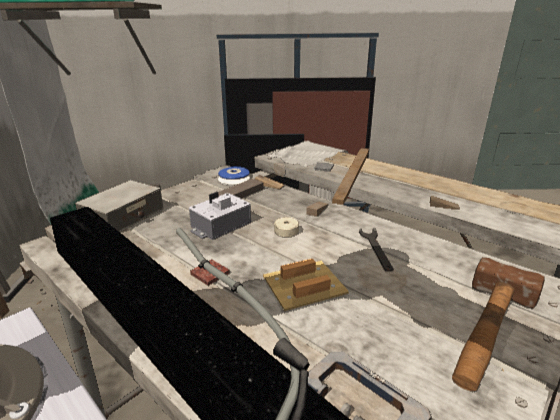

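The crop shows the cover centred near crop pixel (163,308), the gland at the top (+x) and the dark tab on the left (+y). The rest sits at about (511,348), turned about -20°. I'll compute precise poses and look at the full top picture for obstacles.

```bash
python3 - <<'E'
from h import *
print(bot.capture('top').shape)
for t,z in (('cover',.054),('rest',.006),('housing',.054)):
    d=bot.outline_of('top',t)[0]; m=d['pixels'].astype(np.uint8)
    c=max(cv2.findContours(m,0,2)[0],key=cv2.contourArea)
    w=np.array([atz('top',(p[0][1],p[0][0]),z)[:2] for p in c])
    r=cv2.minAreaRect((w*1000).astype(np.float32)); print(t,round(d['score'],2),r, cv2.boundingRect(m))
def crop(u,v): return (130+u/2.5-.3,90+v/2.5-.3)
for q in [(485,258),(592,302),(541,438),(430,392)]:
    u,v=crop(*q); print(atz('top',(v,u),.006).round(4))
print()
for q in [(111,238),(215,238.5),(215,378),(111,378)]:
    u,v=crop(*q); print(atz('top',(v,u),.054).round(4))
E
```

```text
(420, 560, 3)
cover 0.93 ((580.6732177734375, 152.23870849609375), (88.1277847290039, 121.0008316040039), 89.17384338378906) (174, 184, 42, 57)
rest 0.93 ((538.0452270507812, -154.7039794921875), (112.29503631591797, 131.54904174804688), 64.7672119140625) (302, 195, 64, 69)
housing 0.57 ((576.4254760742188, 101.7723159790039), (8.622188568115234, 109.94759368896484), 89.16314697265625) (188, 178, 33, 71)
[ 0.6203 -0.1334  0.006 ]
[ 0.5775 -0.2297  0.006 ]
[ 0.4557 -0.1784  0.006 ]
[ 0.4997 -0.0794  0.006 ]

[0.6405 0.1955 0.054 ]
[0.6378 0.1058 0.054 ]
[0.5175 0.1076 0.054 ]
[0.5199 0.1963 0.054 ]
```

View pics/top0.png

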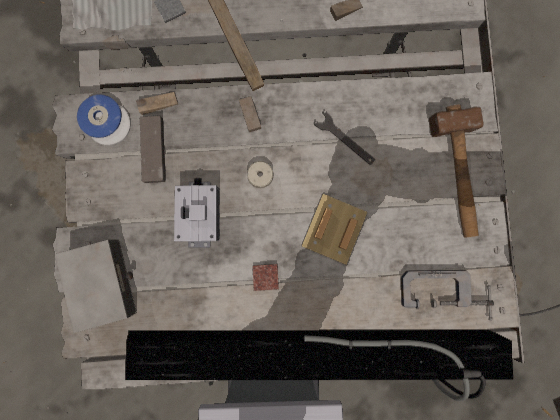

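```bash
python3 - <<'E'
from h import *
def tri(a,b):
    o1,d1=ray('top',a);o2,d2=ray('scene',b)
    A=np.stack([d1,-d2],1); s=np.linalg.lstsq(A,o2-o1,rcond=None)[0]
    p,q=o1+s[0]*d1,o2+s[1]*d2; return ((p+q)/2).round(3),np.linalg.norm(p-q).round(3)
print(tri((331,126),(207,88)),tri((380,125),(213,52)))
E
```

```text
(array([0.334, 0.29 , 0.087]), np.float64(0.014)) (array([0.253, 0.28 , 0.107]), np.float64(0.003))
```

>>> step_arm --rows '[[[0,0,-0.05],[0,0,0],0.0878],[[0,0,-0.1],[0,0,0],0.0878]]'

```text
t: 1.35
tcp_pos: [0.214, -0.6398, 0.3234]
eef_rot: [[0.948, 0.317, -0.001], [0.317, -0.948, 0.001], [-0.0, -0.001, -1.0]]
wrist_force: [-0.1, -0.6, 0.4]
finger_gap: 1.0
finger_force: 0.0
```

>>> step_arm --rows '[[[0.055,-0.027,0],[0,0,3],0.0878],[[0.109,-0.053,0],[0,0,6],0.0878],[[0.164,-0.08,0],[0,0,9],0.0878],[[0.218,-0.106,0],[0,0,12],0.0878],[[0.273,-0.133,0],[0,0,15],0.0878],[[0.327,-0.16,0],[0,0,18],0.0878],[[0.382,-0.186,0],[0,0,19.5],0.0878],[[0.436,-0.213,0],[0,0,19.5],0.0878]]'

```text
t: 2.35
tcp_pos: [0.5613, -0.2984, 0.3229]
eef_rot: [[1.0, -0.018, 0.0], [-0.018, -1.0, -0.0], [0.0, 0.0, -1.0]]
wrist_force: [0.8, 0.0, -0.1]
finger_gap: 1.003
finger_force: 0.0
```

>>> step_arm --rows '[[[0.001,-0.056,0.01],[0,0,0],0.0878],[[0.002,-0.112,0.02],[0,0,0],0.0878],[[0.004,-0.168,0.03],[0,0,0],0.0878],[[0.005,-0.224,0.04],[0,0,0],0.0878],[[0.006,-0.28,0.05],[0,0,0],0.0878],[[0.008,-0.336,0.06],[0,0,0],0.0878],[[0.009,-0.393,0.08],[0,0,0],0.0878],[[0.01,-0.45,0.1],[0,0,0],0.0878]]'

```text
t: 3.35
tcp_pos: [0.5781, 0.1515, 0.2225]
eef_rot: [[1.0, -0.018, 0.001], [-0.018, -1.0, 0.0], [0.001, -0.0, -1.0]]
wrist_force: [-0.2, 0.1, 0.7]
finger_gap: 1.005
finger_force: 0.0
```

```bash
cat >> h.py <<'E'
def wray(uv,s):
    c=bot.calibration('wrist'); T=np.array(c['tool_from_camera']); uv=np.asarray(uv,float)
    d=(uv-[c['cx'],c['cy']])/[c['fx'],c['fy']]; r=np.linalg.norm(d); a=d/r if r>0 else d
    v=np.array([*(np.sin(r)*a),np.cos(r)]); R=np.array(s['eef_rot'])
    return np.array(s['tcp_pos'])+R@T[:3,3], R@T[:3,:3]@v
def watz(uv,z,s):
    o,d=wray(uv,s); return o+d*(z-o[2])/d[2]
def wpix(P,s):
    c=bot.calibration('wrist'); T=np.array(c['tool_from_camera']); R=np.array(s['eef_rot'])
    p=T[:3,:3].T@(R.T@(np.asarray(P)-s['tcp_pos'])-T[:3,3]); th=np.arctan2(np.hypot(*p[:2]),p[2]); a=p[:2]/np.hypot(*p[:2])
    return a*th*[c['fx'],c['fy']]+[c['cx'],c['cy']]
E
python3 - <<'E'
from h import *
s=bot.read_state(); im=save('wrist','w0.png'); print(s['tcp_pos'],s['eef_rot'],s['q'],bot.calibration('wrist'))
for t,z in (('cover',.054),('tab',.08),('cover_lug',.08)):
    for d in bot.outline_of('wrist',t)[:1]:
        c=max(cv2.findContours(d['pixels'].astype(np.uint8),0,2)[0],key=cv2.contourArea)
        w=np.array([watz(p[0],z,s)[:2] for p in c]); print(t,round(d['score'],2),d['position'],cv2.minAreaRect((w*1000).astype(np.float32)),w.min(0),w.max(0))
E
```

```text
[0.57811404 0.15152347 0.22250911] [[ 9.99835198e-01 -1.81221465e-02  1.07881710e-03]
 [-1.81222742e-02 -9.99835772e-01  1.08737282e-04]
 [ 1.07666938e-03 -1.28269982e-04 -9.99999412e-01]] [  -6.12192546   21.26432352  -18.69965586   99.13400433    7.67717814
   60.79165401 -118.42375469] {'fx': 325.19226210127806, 'fy': 325.19226210127806, 'cx': 277.4928384557958, 'cy': 206.99140912560793, 'tool_from_camera': array([[ 5.09002081e-04, -9.64265382e-01, -2.64937755e-01,
         7.28681715e-02],
       [ 9.99999855e-01,  5.37285328e-04, -3.42859182e-05,
         2.72826948e-04],
       [ 1.75407893e-04, -2.64937699e-01,  9.64265516e-01,
        -1.63278546e-01],
       [ 0.00000000e+00,  0.00000000e+00,  0.00000000e+00,
         1.00000000e+00]])}
cover 0.92 [189.2, 275.9] ((580.12939453125, 151.9815216064453), (91.80595397949219, 120.35319519042969), 89.17243194580078) [0.51932362 0.10581699] [0.64091087 0.19805513]
tab 0.67 [190.1, 256.9] ((581.3580932617188, 168.9340057373047), (15.260437965393066, 26.763025283813477), 83.26986694335938) [0.56850967 0.16110565] [0.59525312 0.17716884]
```

View pics/w0.png

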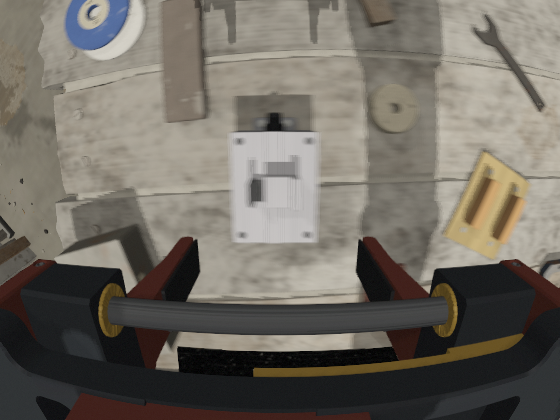

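The blurred wrist view shows the cover at about (275,187), with the dark tab to its left. Both cameras put the centre at (0.580, 0.152) with yaw -0.9°. Descending.

>>> step_arm --rows '[[[0.001,0,0.03],[0,0,0],0.0878],[[0.002,-0.0005,0.06],[0,0,0],0.0878],[[0.002,-0.0005,0.09],[0,0,0],0.0878],[[0.002,-0.0005,0.115],[0,0,0],0.0878],[[0.002,-0.0005,0.135],[0,0,0],0.08],[[0.002,-0.0005,0.15],[0,0,0],0.07],[[0.002,-0.0005,0.16],[0,0,0],0.065],[[0.002,-0.0005,0.1655],[0,0,0],0.065]]'

```text
t: 4.55
tcp_pos: [0.5802, 0.1503, 0.0569]
eef_rot: [[1.0, -0.018, 0.0], [-0.018, -1.0, -0.0], [0.0, 0.0, -1.0]]
wrist_force: [0.3, 0.3, -0.1]
finger_gap: 0.742
finger_force: 0.0
```

```bash
python3 - <<'E'
from h import *
s=bot.read_state(); im=save('wrist','w1.png'); print(s['tcp_pos'],s['wrist_force'],s['finger_gap']*.0878)
cv2.imwrite('pics/w1c.png',cv2.resize(im[150:400,130:430,::-1],None,fx=2.4,fy=2.4))
E
```

```text
[0.5801642  0.15030933 0.0569413 ] [ 0.33561295  0.2658687  -0.09313188] 0.06517438429114554
```

View pics/w1c.png

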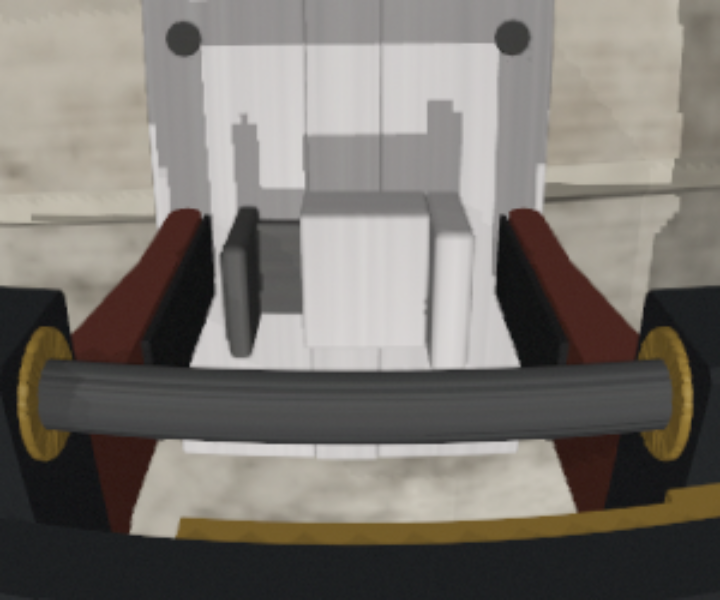

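Seen close up, the tab's gap to its finger is about 1.5 mm smaller per side than the lug's. That agrees with the TCP's y of 0.1503 against 0.152. I'll shift 1.7 mm and close to just short of contact.

>>> step_arm --rows '[[[0,-0.0017,0],[0,0,0],0.06],[[0,-0.0017,0],[0,0,0],0.055],[[0,-0.0017,0],[0,0,0],0.052],[[0,-0.0017,0],[0,0,0],0.052]]'

```text
t: 5.1
tcp_pos: [0.5801, 0.1521, 0.0574]
eef_rot: [[1.0, -0.018, 0.0], [-0.018, -1.0, 0.0], [0.0, -0.0, -1.0]]
wrist_force: [-0.9, 0.4, 0.4]
finger_gap: 0.596
finger_force: 0.0
```

>>> step_arm --rows '[[[0,0,0],[0,0,0],0.051],[[0,0,0],[0,0,0],0.0505],[[0,0,0],[0,0,0],0.05],[[0,0,0],[0,0,0],0.05]]'

```text
t: 5.6
tcp_pos: [0.58, 0.1518, 0.0572]
eef_rot: [[1.0, -0.018, -0.0], [-0.018, -1.0, -0.0], [-0.0, 0.0, -1.0]]
wrist_force: [-1.5, -0.3, 1.3]
finger_gap: 0.568
finger_force: 1.5
```

>>> step_arm --rows '[[[0,0.0005,0],[0,0,0],0.049],[[0,0.001,0],[0,0,0],0.048],[[0,0.0015,0],[0,0,0],0.047],[[0,0.0015,0],[0,0,0],0.047]]'

```text
t: 6.1
tcp_pos: [0.58, 0.1506, 0.0572]
eef_rot: [[1.0, -0.018, 0.0], [-0.018, -1.0, 0.0], [0.0, -0.0, -1.0]]
wrist_force: [0.0, -0.7, 0.6]
finger_gap: 0.538
finger_force: 9.4
```

>>> step_arm --rows '[[[0,0.0002,0],[0,0,0],0.0466],[[0,0.0002,0],[0,0,0],0.0466],[[0,0.0002,-0.0008],[0,0,0],0.0466],[[0,0.0002,-0.0014],[0,0,0],0.0466],[[0,0.0002,-0.0014],[0,0,0],0.0466]]'

```text
t: 6.72
tcp_pos: [0.5796, 0.1504, 0.0582]
eef_rot: [[1.0, -0.017, -0.001], [-0.017, -1.0, -0.0], [-0.001, 0.0, -1.0]]
wrist_force: [0.4, 0.9, -4.1]
finger_gap: 0.535
finger_force: 9.9
```

>>> step_arm --rows '[[[0,0,-0.0005],[0,0,0],0.0466],[[0,0,-0.001],[0,0,0],0.0466],[[0,0,-0.001],[0,0,0],0.0466]]'

```text
t: 7.1
tcp_pos: [0.5794, 0.1503, 0.0587]
eef_rot: [[1.0, -0.017, -0.001], [-0.017, -1.0, -0.0], [-0.001, 0.0, -1.0]]
wrist_force: [1.6, 2.2, -12.8]
finger_gap: 0.535
finger_force: 10.5
```

Held, so I'll ease back down and press further.

>>> step_arm --rows '[[[0,0,0.001],[0,0,0],0.0466],[[0,0,0.0022],[0,0,0],0.0466],[[0,0.0005,0.0022],[0,0,0],0.0456],[[0,0.001,0.0022],[0,0,0],0.0446],[[0,0.001,0.0022],[0,0,0],0.0446]]'

```text
t: 7.72
tcp_pos: [0.5802, 0.1493, 0.0577]
eef_rot: [[1.0, -0.018, 0.001], [-0.018, -1.0, 0.0], [0.001, -0.0, -1.0]]
wrist_force: [0.3, 1.4, -2.5]
finger_gap: 0.507
finger_force: 12.1
```

>>> step_arm --rows '[[[0,0,-0.0008],[0,0,0],0.0446],[[0,0,-0.0014],[0,0,0],0.0446],[[0,0,-0.0019],[0,0,0],0.0446],[[0,0,-0.0019],[0,0,0],0.0446]]'

```text
t: 8.22
tcp_pos: [0.5799, 0.1492, 0.0592]
eef_rot: [[1.0, -0.018, -0.0], [-0.018, -1.0, -0.0], [-0.0, 0.0, -1.0]]
wrist_force: [0.8, -0.8, -2.0]
finger_gap: 0.511
finger_force: 11.7
```

>>> step_arm --rows '[[[0,0,-0.0007],[0,0,0],0.0446],[[0,0,-0.0014],[0,0,0],0.0446],[[0,0,-0.0014],[0,0,0],0.0446]]'

```text
t: 8.6
tcp_pos: [0.5799, 0.1492, 0.0607]
eef_rot: [[1.0, -0.018, -0.0], [-0.018, -1.0, -0.0], [-0.0, 0.0, -1.0]]
wrist_force: [1.4, 0.2, -1.0]
finger_gap: 0.511
finger_force: 11.4
```

>>> step_arm --rows '[[[0,0,-0.0015],[0,0,0],0.0446],[[0,0,-0.003],[0,0,0],0.0446],[[0,0,-0.0045],[0,0,0],0.0446],[[0,0,-0.006],[0,0,0],0.0446],[[0,0,-0.0075],[0,0,0],0.0446],[[0,0,-0.009],[0,0,0],0.0446],[[0,0,-0.0105],[0,0,0],0.0446],[[0,0,-0.012],[0,0,0],0.0446]]'

```text
t: 9.6
tcp_pos: [0.58, 0.1495, 0.0728]
eef_rot: [[1.0, -0.017, 0.0], [-0.017, -1.0, 0.0], [0.0, -0.0, -1.0]]
wrist_force: [0.3, 0.2, -2.0]
finger_gap: 0.511
finger_force: 12.1
```

Clear of the catch. Now I'll lift well up.

>>> step_arm --rows '[[[0,0,-0.01],[0,0,0],0.0446],[[0,0,-0.03],[0,0,0],0.0446],[[0,0,-0.05],[0,0,0],0.0446],[[0,0,-0.07],[0,0,0],0.0446],[[0,0,-0.09],[0,0,0],0.0446],[[0,0,-0.1],[0,0,0],0.0446],[[0,0,-0.105],[0,0,0],0.0446],[[0,0,-0.105],[0,0,0],0.0446]]'

```text
t: 10.6
tcp_pos: [0.5799, 0.1493, 0.1777]
eef_rot: [[1.0, -0.018, 0.0], [-0.018, -1.0, -0.0], [0.0, 0.0, -1.0]]
wrist_force: [-0.4, -0.0, -2.1]
finger_gap: 0.513
finger_force: 12.1
```

```bash
python3 - <<'E'
from h import *
s=bot.read_state(); im=save('wrist','w2.png'); print(s['tcp_pos'],s['wrist_force'],s['finger_gap']*.0878,s['q'])
save('scene','s2.png')
for n in('wrist',):
  d=bot.outline_of(n,'rest')[:1]
  for d in d:
    c=max(cv2.findContours(d['pixels'].astype(np.uint8),0,2)[0],key=cv2.contourArea)
    w=np.array([watz(p[0],.006,s)[:2] for p in c]); print(d['score'],cv2.minAreaRect((w*1000).astype(np.float32)))
a=im[:,:,::-1]; b=cv2.imread('pics/s2.png')[120:340,140:400]
cv2.imwrite('pics/c2.png',np.hstack([cv2.resize(a,(400,300)),cv2.resize(b,(355,300))]))
E
```

```text
[0.57987807 0.14931499 0.17774782] [-0.39015045 -0.00693703 -2.12550291] 0.045060325355201485 [  -6.24912225   23.98821607  -18.3726866   101.48934125    8.90487382
   55.9371516  -119.15080488]
0.84 ((537.7584228515625, -159.59329223632812), (125.22563934326172, 129.7374725341797), 65.68888854980469)
```

View pics/c2.png

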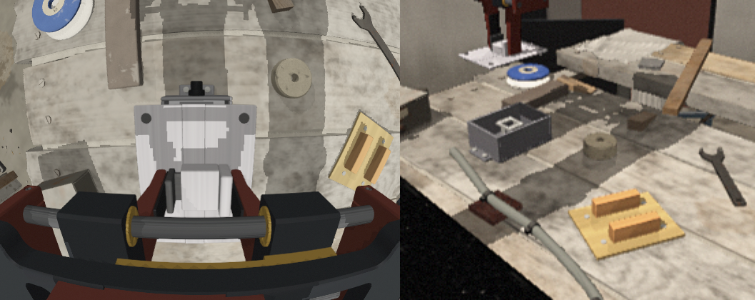

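The left picture shows the cover hanging in the gripper. The right one shows the box open, the cover level and the rest free. Carrying it across.

>>> step_arm --rows '[[[-0.002,0.02,0],[0,0,1.5],0.0446],[[-0.007,0.055,0],[0,0,4.5],0.0446],[[-0.012,0.1,0],[0,0,8],0.0446],[[-0.018,0.15,0],[0,0,11.5],0.0446],[[-0.024,0.2,0],[0,0,15],0.0446],[[-0.03,0.25,0],[0,0,19],0.0446],[[-0.035,0.29,0],[0,0,22],0.0446],[[-0.0375,0.3073,0],[0,0,23.3],0.0446]]'

```text
t: 11.75
tcp_pos: [0.5354, -0.1612, 0.1774]
eef_rot: [[0.909, -0.418, -0.001], [-0.418, -0.909, -0.001], [-0.0, 0.001, -1.0]]
wrist_force: [1.6, 0.4, -1.5]
finger_gap: 0.509
finger_force: 12.0
```

>>> step_arm --rows '[[[0,0,0.01],[0,0,0],0.0446],[[0,0,0.03],[0,0,0],0.0446],[[0,0,0.05],[0,0,0],0.0446],[[0,0,0.065],[0,0,0],0.0446],[[0,0,0.075],[0,0,0],0.0446],[[0,0,0.08],[0,0,0],0.0446],[[0,0,0.08],[0,0,0],0.0446]]'

```text
t: 12.62
tcp_pos: [0.5371, -0.1571, 0.0976]
eef_rot: [[0.911, -0.411, -0.0], [-0.411, -0.911, 0.0], [-0.0, -0.0, -1.0]]
wrist_force: [0.6, 0.6, -0.8]
finger_gap: 0.507
finger_force: 12.1
```

```bash
python3 - <<'E'
from h import *
s=bot.read_state(); print(s['tcp_pos'],s['eef_rot'],s['wrist_force'],s['finger_gap']*.0878)
im=save('top','t3.png'); a=cv2.resize(im[170:290,280:400,::-1],(480,480),interpolation=cv2.INTER_CUBIC)
b=save('scene','s3.png')[170:330,220:380,::-1]
cv2.imwrite('pics/c3.png',cv2.resize(np.hstack([cv2.resize(a,(400,400)),cv2.resize(b,(400,400))]),(800,400)))
E
```

```text
[ 0.53713682 -0.15707702  0.09760284] [[ 9.11428762e-01 -4.11457907e-01 -5.45946643e-05]
 [-4.11457901e-01 -9.11428761e-01  9.33514728e-05]
 [-8.81693488e-05 -6.26198112e-05 -9.99999994e-01]] [ 0.56249774  0.58021508 -0.82679519] 0.044510238719142586
```

View pics/c3.png

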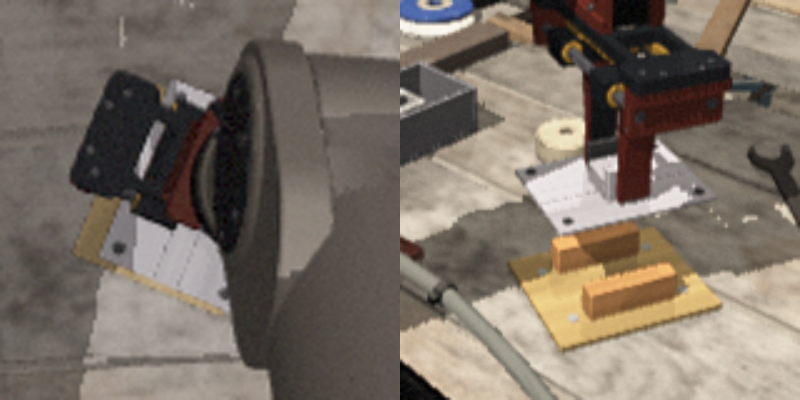

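The cover sits level and squarely above the rest. Lowering.

>>> step_arm --rows '[[[0,0,0.01],[0,0,0],0.0446],[[0,0,0.022],[0,0,0],0.0446],[[0,0,0.034],[0,0,0],0.0446],[[0,0,0.044],[0,0,0],0.0446],[[0,0,0.051],[0,0,0],0.0446],[[0,0,0.055],[0,0,0],0.0446],[[0,0,0.057],[0,0,0],0.0446],[[0,0,0.0575],[0,0,0],0.0446]]'

```text
t: 13.72
tcp_pos: [0.5372, -0.1573, 0.0403]
eef_rot: [[0.911, -0.412, 0.0], [-0.412, -0.911, -0.0], [0.0, -0.0, -1.0]]
wrist_force: [-0.5, 0.2, -1.2]
finger_gap: 0.508
finger_force: 12.1
```

>>> step_arm --rows '[[[0,0,0.0005],[0,0,0],0.0446],[[0,0,0.001],[0,0,0],0.0446],[[0,0,0.0015],[0,0,0],0.0446],[[0,0,0.002],[0,0,0],0.0446],[[0,0,0.0025],[0,0,0],0.0446],[[0,0,0.0025],[0,0,0],0.0446]]'

```text
t: 14.48
tcp_pos: [0.5371, -0.1572, 0.0376]
eef_rot: [[0.911, -0.412, -0.0], [-0.412, -0.911, -0.0], [-0.0, 0.0, -1.0]]
wrist_force: [-0.1, 0.7, -2.8]
finger_gap: 0.509
finger_force: 12.1
```

>>> step_arm --rows '[[[0,0,0.0005],[0,0,0],0.0446],[[0,0,0.001],[0,0,0],0.0446],[[0,0,0.001],[0,0,0],0.0446]]'

```text
t: 14.85
tcp_pos: [0.5371, -0.1573, 0.0372]
eef_rot: [[0.911, -0.412, 0.0], [-0.412, -0.911, -0.0], [0.0, 0.0, -1.0]]
wrist_force: [-2.7, -0.3, 5.2]
finger_gap: 0.513
finger_force: 12.4
```

Contact felt at 5 N. I'll release, following the tab outward.

>>> step_arm --rows '[[[0,-0.0007,-0.0004],[0,0,0],0.046],[[0,-0.0015,-0.0004],[0,0,0],0.0476],[[0,-0.0022,-0.0004],[0,0,0],0.049],[[0,-0.0028,-0.0004],[0,0,0],0.0506],[[0,-0.0028,-0.0004],[0,0,0],0.054],[[0,-0.0028,-0.0004],[0,0,0],0.06],[[0,-0.0028,-0.0004],[0,0,0],0.066],[[0,-0.0028,-0.0004],[0,0,0],0.07]]'

```text
t: 15.85
tcp_pos: [0.5382, -0.1546, 0.037]
eef_rot: [[0.911, -0.412, 0.0], [-0.412, -0.911, 0.0], [0.0, -0.0, -1.0]]
wrist_force: [0.4, 0.4, 0.0]
finger_gap: 0.79
finger_force: 0.0
```

>>> step_arm --rows '[[[0,0,-0.005],[0,0,0],0.07],[[0,0,-0.02],[0,0,0],0.07],[[0,0,-0.05],[0,0,0],0.07],[[0,0,-0.1],[0,0,0],0.07],[[-0.04,0,-0.15],[0,0,0],0.07],[[-0.05,0.05,-0.18],[0,0,0],0.07],[[-0.05,0.1,-0.18],[0,0,0],0.07],[[-0.05,0.14,-0.18],[0,0,0],0.07]]'

```text
t: 16.85
tcp_pos: [0.4342, -0.2635, 0.2191]
eef_rot: [[0.911, -0.412, 0.003], [-0.412, -0.911, -0.002], [0.003, 0.0, -1.0]]
wrist_force: [-0.0, 0.1, 1.1]
finger_gap: 0.801
finger_force: 0.0
```

```bash
python3 - <<'E'
from h import *
s=bot.read_state(); print(s['t'],s['tcp_pos'],s['wrist_force'])
im=save('top','t4.png'); a=cv2.resize(im[170:290,280:400,::-1],(400,400),interpolation=cv2.INTER_CUBIC)
for d in bot.outline_of('top','cover')[:1]:
    c=max(cv2.findContours(d['pixels'].astype(np.uint8),0,2)[0],key=cv2.contourArea)
    w=np.array([atz('top',(p[0][1],p[0][0]),.034)[:2] for p in c]); print(d['score'],cv2.minAreaRect((w*1000).astype(np.float32)))
b=save('scene','s4.png')[170:330,220:380,::-1]
cv2.imwrite('pics/c4.png',np.hstack([a,cv2.resize(b,(400,400))]))
E
```

```text
16.85 [ 0.43421557 -0.26352212  0.21909027] [-0.04248482  0.11014426  1.05792498]
0.93 ((537.3358764648438, -153.90867614746094), (90.57374572753906, 121.52198028564453), 64.93778991699219)
```

View pics/c4.png

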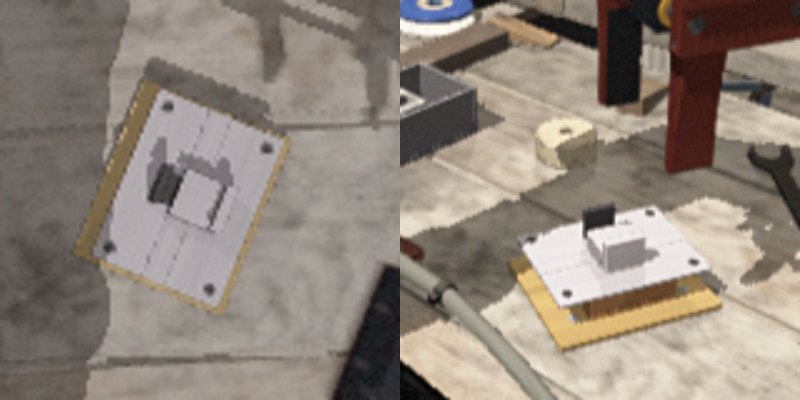

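The cover lies level, centred and square on both battens, and the gripper is clear. Handing in.

```bash
python3 -c "
from cell import bot
print(bot.sign_off())"
```

```text
the job is handed in; nothing more can be done
None
```

I took the cover off the box (the catch let go at about 5 mm of tab travel), set it down level and square on both battens of the rest, released it and handed the job in; sign-off returned no verdict.

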